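Tip the test tile into the tray's corner and lay it on the bat

ROBOT

A 7-joint arm with a two-finger parallel gripper is mounted at the origin on the work surface. World frame = base frame: x ahead of the robot, y to its left, z up, the work surface at z = 0. Lengths are in mm, angles in rad, forces in N, time in s.
With the tool pointing down it reaches from about 400 to 850 mm from the base axis. Payload 4.5 kg.
Tool frame: the origin (TCP) lies at the very end of the fingers, on their centre line; the grasp point (between the pads) lies 19 mm behind it; z points along the fingers, y is the line along which they close (so a half turn about z gives the same grasp; the last joint's range is limited). The gripper opens to 85 mm and grips with 20 to 120 N. Pads are 22 mm wide; open, the fingers measure 114 mm over their backs; the gripper's body (76 mm by 85 mm) begins 54 mm behind the grasp point. The pads swing forward as they close: fully open they stand 13 mm farther back than shut.
Start: joints at [1.238, 0.689, -0.195, 1.565, 0.157, 0.902, -0.215], TCP at [224.175, -583.44, 205.417] pointing down, gripper open.
Joint ranges: [-3.01, 3.01], [-0.46, 2.08], [-1.47, 1.51], [0.13, 2.56], [-1, 4.14], [0.04, 2.09], [-2.66, 2.66]. Speed limits (rad/s): [2.57, 2.57, 3.14, 3.14, 3.14, 3.14, 3.14].

INTERFACE

Orientations are given as a rotation vector (axis times angle).
In Python, from bench import manip gives the robot as it stands. The module is installed in compiled form; this text tells all that it offers.
- The arm moves only by the tool drive_tool, never from a script. Its argument "plan" is text: rows parted by semicolons, each of 5 numbers parted by spaces: the shift along the world's x, y, z normalised to -1 to 1, where 1 is 1 m, then the turn about the world's z normalised to -1 to 1, where 1 is 90 degrees, then the gripper command: -1 is shut, 1 is fully open, values between are in proportion. In form: tx ty tz roll hand; .... A call has 1 to 12 rows; each row shifts and turns the commanded pose from where the row before left it; what a row does not reach is not made up. A row lasts 1/12 s, in which the tool goes at most 41.7 mm and 7.16 degrees, less where a joint would pass 70% of its speed; a pose out of reach is approached as far as the arm can. A call with a number of a shift or a turn outside -1 to 1 is refused whole. A call with a gripper value outside its range is refused whole. The fingers move at their own pace and stop on an object; the grip force is fixed at half the most. Time passes only in rows, so rows that do not move let the fingers close. It gives the time, the measured TCP pose, the force, the opening and the grip force at its end, in the units of the state.
- manip.read_state(): the state, without advancing time (a new reading comes with each control period).
- manip.read_camera(name): name is "scene" or "top"; returns the picture (480x640x3 uint8, red, green, blue); there is no depth.
- manip.camera_info(name): a dict with "fx", "fy", "cx", "cy" (pixels), "eye" and "orientation" of the camera in the world. Camera axes: x right, y down, z forward; pixel columns grow to the right and rows downward; lengths in mm; the calibration is good to about 2 mm. A picture is of the moment at which its call begins. camera_info takes no time and is no camera call.
- manip.job_done(): hands the job in; it is judged then, once.
The state is a dict: "time": time; "joint_positions": joint angles; "dq": joint speeds; "effort": joint torques, N m; "ee_pos": TCP position; "eef_rot": TCP orientation; "wrist_force": force on the tool from outside, world axes, zero at the start; "moment": the same for the moment, N m; "finger_gap": finger opening in mm; "grip_force": force on a finger pad.
Only numpy, scipy, OpenCV 4.12 (cv2) and the standard library are available. Lean on these libraries where they do the work, as an engineer would, in place of code of your own. Each camera call takes 0.05 s, during which the arm holds its last target. There are 200 camera calls.

TASK

Take the tipping tray by its wooden handle and lift that end until the rectangular test tile has slid all the way down to the notched end, then lower the tray back flat. Pick the tile out of that corner with a finger through the notch and gently lay it flat in the middle of the square plaster bat.

Things in the scene. Friction and masses are not known exactly. Their poses are not given: they have to be found in the camera images.
- stand: Fixed wooden board under the hinged steel tray. Origin on the table below the hinge, at the tray's notched end; +x runs along the tray to its handle end, z up. Hinge line along y at x 0, z 12. Handle: upright wooden plate, x 229 to 287, 14 thick in y about y 0, z 16 to 58 mm; grip it across y near x 265, z 45: it may turn between the fingers. Nothing stands beyond the notched end (x < 0).
- tray (a joint): Tray tip angle, rad: 0 flat, stop 0.85; lifting the handle end (3 N) raises it; falls back if let go. Tiles slide fast at 0.6. Flat: x 0 to 230, y -60 to 60, floor at z 16, walls 5 thick, 14 mm high. A middle wall makes two lanes 53 wide, centred y +29 and -29. In each, the low end wall (x 0 to 5) has a 36 mm wide finger notch, down to the floor, mid-lane. The other end wall has none.
- tile: Loose rectangular terracotta tile, 56 (x, along the lane) x 48 x 7 mm, 30 to 54 g; origin at its underside's centre. Starts at the handle end of either lane, no finger room behind it; the other lane holds a round tile, 48 across. Once slid down, with the tray flat, its origin is 33 mm from the hinge: grip it along its x, one finger through the notch, one on the lane floor.
- bat: Fixed square white plaster bat (slab), 140 x 140 mm, 18 mm thick, lying on the table. Origin: centre of its underside; its top is at z = 18 mm. Another bat nearby is round and not meant.
Not all that is in view belongs to the job. What is shaped like the bat but orange is not meant. What is shaped like the tile but green is not meant.

How it is judged:
By the outcome, as a careful person would: the job done as asked, in the order asked, and still so for the second after the job is handed in, with the robot touching nothing.
It also fails if it takes over 58 s, if anything falls off the work surface, if the arm or the gripper's body presses on something with over 40 N, if the wrist force passes 120 N, or if a joint passes its speed limit or range.

## Working session

There is one attempt and no reset: what is moved stays moved. The work goes in short steps, Python scripts to look and compute and a tool call to move; the robot and the scene stay as the last step left them, time stands still between calls to the robot, and variables do not carry over. Pictures are saved under pics/ and viewed, at most 10 in all, crops included, and the job is handed in when it is done.

Besides the shell and the picture viewer there is one more tool, called after "Request:" as name(argument=value, ...), one argument or row to a line, values as JSON. drive_tool: Moves the arm, as the interface text tells. Scaled input: -1 to 1 covers 1 m each way for a shift and 90 degrees each way for a turn. Its arguments: {"type":"object","properties":{"plan":{"type":"string"}},"required":["plan"]}

```bash
mkdir -p pics
cat > h.py <<'E'
import numpy as np, cv2
from scipy.spatial.transform import Rotation as R
from bench import manip
def cam(n):
    c=manip.camera_info(n); o=np.array(c["orientation"],float)
    M=o if o.shape==(3,3) else (R.from_rotvec(o).as_matrix() if o.size==3 else R.from_quat(o).as_matrix())
    return c,M,np.array(c["eye"],float)
def ray(n,u,v,z):
    c,M,e=cam(n); d=M@np.array([(u-c["cx"])/c["fx"],(v-c["cy"])/c["fy"],1]); return e+d*(z-e[2])/d[2]
def proj(n,p):
    c,M,e=cam(n); q=M.T@(np.array(p,float)-e); return np.array([c["fx"]*q[0]/q[2]+c["cx"],c["fy"]*q[1]/q[2]+c["cy"]])
def snap(n,f):
    im=manip.read_camera(n)[:,:,::-1].copy(); cv2.imwrite("pics/"+f,im); return im
E
python3 - <<'E'
from h import *
for n in("top","scene"):
    snap(n,n+"0.png"); print(manip.camera_info(n))
print(manip.read_state())
E
```

```text
{'fx': 443.017586467712, 'fy': 443.017586467712, 'cx': 326.16572812979035, 'cy': 234.50663621473902, 'eye': array([382.33309523,  21.10481567, 791.5412865 ]), 'orientation': array([-2.20027408,  2.13501899, -0.09965723])}
{'fx': 496.21362410745917, 'fy': 496.21362410745917, 'cx': 318.27404330333894, 'cy': 237.41457920167628, 'eye': array([1036.34636575, -386.44698483,  613.07877765]), 'orientation': array([-2.05224637, -1.00707929,  0.4795393 ])}
{'time': 0.1, 'joint_positions': array([ 1.23778483,  0.68992522, -0.19455761,  1.56626437,  0.15726965,
        0.90249585, -0.21511555]), 'dq': array([-0.00055851, -0.00337906, -0.0023311 , -0.00518655,  0.0006767 ,
       -0.00069518,  0.00044637]), 'effort': array([-3.46466470e-03, -5.40600085e+01, -1.27174404e+00, -1.58986294e+01,
        9.32810479e-03,  4.35728871e-03, -5.24566161e-06]), 'ee_pos': array([ 223.90257693, -582.82840604,  204.64306966]), 'eef_rot': array([-3.08724998e+00, -5.72772763e-01,  6.03174949e-04]), 'wrist_force': array([-0.19462721,  0.08421666, -0.25531858]), 'moment': array([-0.00193818, -0.01796114, -0.01127838]), 'grip_force': 0.0, 'finger_gap': 85.27419870120505}
```

View pics/top0.png

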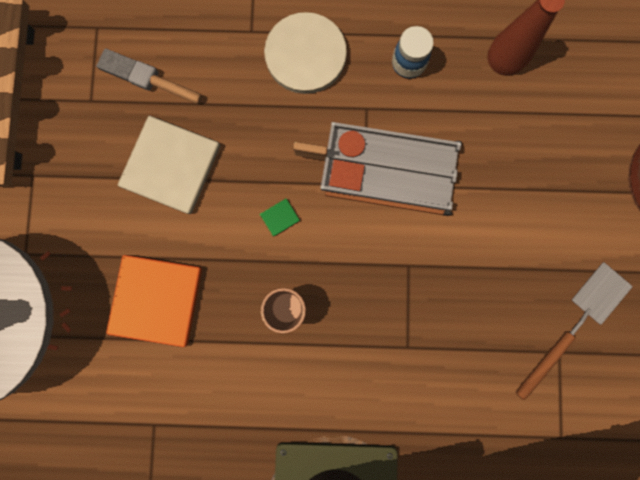

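View pics/scene0.png

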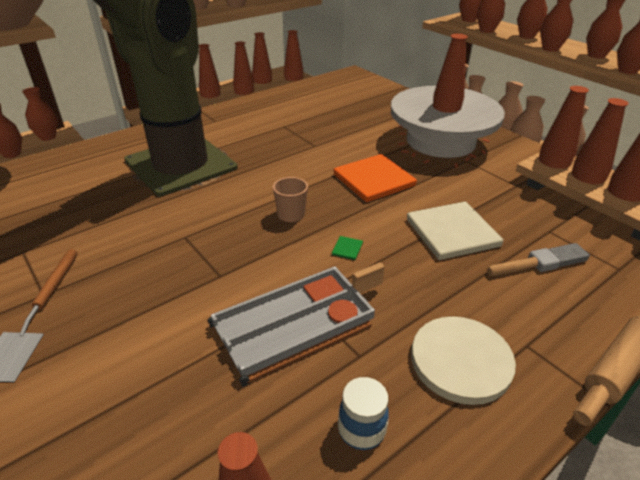

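The top picture shows the tray with its handle at (310,149) and the notched end on the right, at about (455,180).
- **Tile candidates:** terracotta rectangle (347,176), round tile (352,144), green square (280,217). I choose the rectangle.
- **Bat candidates:** white square (169,164), round bat (306,52), orange square (154,301). I choose the white square.

```bash
cat > meas.py <<'E'
from h import *
def blob(m,seed):
    n,l,s,c=cv2.connectedComponentsWithStats(m.astype(np.uint8)); k=l[seed[1],seed[0]]
    if k==0: print("seed off",seed)
    return (l==k).astype(np.uint8)
def rect(m,n,z):
    p=max(cv2.findContours(m,cv2.RETR_EXTERNAL,cv2.CHAIN_APPROX_NONE)[0],key=cv2.contourArea)[:,0]
    w=np.array([ray(n,u,v,z)[:2] for u,v in p],np.float32); return cv2.minAreaRect(w),w
E
python3 - <<'E'
from meas import *
im=cv2.imread("pics/top0.png"); h=cv2.cvtColor(im,cv2.COLOR_BGR2HSV); H,S,V=[h[:,:,i].astype(int) for i in range(3)]
b=blob((S<90)&(V>150),(169,164)); print("bat",rect(b,"top",18)[0])
t=blob((S>150)&((H<9)|(H>172))&(V>110),(347,176)); print("tile",rect(t,"top",23)[0])
roi=np.zeros_like(S); roi[110:225,315:475]=1
g=((S<70)&(roi>0)).astype(np.uint8); g=cv2.morphologyEx(g,cv2.MORPH_CLOSE,np.ones((5,5))); print("tray",rect(g,"top",28)[0])
print(h[149,310],h[176,347])
hd=blob((abs(H-h[149,305,0])<6)&(S>60)&(V>h[149,305,2]-50)&(np.abs(np.indices(S.shape)[1]-308)<22)&(np.abs(np.indices(S.shape)[0]-149)<12),(305,149)); print("handle",rect(hd,"top",58)[0],hd.sum())
c=cv2.resize(im[105:225,270:480],None,fx=3.8,fy=3.8,interpolation=cv2.INTER_CUBIC)
cv2.imwrite("pics/crop1.png",c)
E
```

```text
bat ((577.2197875976562, 314.43743896484375), (136.83815002441406, 138.05902099609375), 70.21159362792969)
tile ((565.44140625, -5.415557861328125), (54.444576263427734, 46.98262023925781), 81.21092224121094)
tray ((580.7406005859375, -82.20317840576172), (231.58775329589844, 132.7328338623047), 81.62226104736328)
[ 14 139 192] [  7 177 166]
handle ((602.2780151367188, 60.31940841674805), (56.755767822265625, 12.899484634399414), 82.34068298339844) 249
```

View pics/crop1.png

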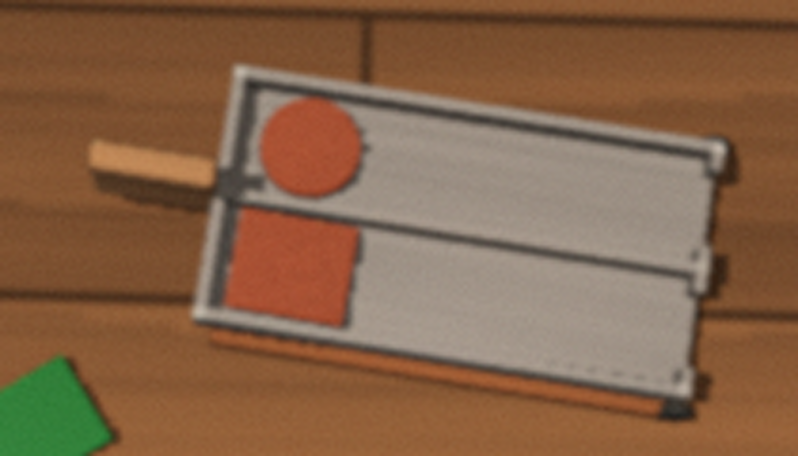

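The crop shows the terracotta rectangle in the near lane at crop pixel (290,267), the round tile in the far lane, and the notches at the right end. The measured sizes match the given ones: tray 232x133, tile 54x47, bat 137x138 and handle 57x13. The stand origin comes out at about (564.3,-195.4), with +x at 81.6°. The grip point on the handle is at about (603,67).

Request:
drive_tool(
  plan="0.019 0.0325 0 0.0337 1;0.019 0.0325 0 0.0337 1;0.019 0.0325 0 0.0337 1;0.019 0.0325 0 0.0337 1;0.019 0.0325 0 0.0337 1;0.019 0.0325 0 0.0337 1;0.019 0.0325 0 0.0337 1;0.019 0.0325 0 0.0337 1;0.019 0.0325 0 0.0337 1;0.019 0.0325 0 0.0337 1;0.019 0.0325 0 0.0337 1;0.019 0.0325 0 0.0337 1",
)

```text
time: 1.1
ee_pos: [452.5, -191.8, 205.3]
eef_rot: [-2.753, -1.512, 0.001]
wrist_force: [0.3, -0.5, -0.5]
finger_gap: 85.4
grip_force: 0.0
```

Request:
drive_tool(
  plan="0.0188 0.0323 0 0.0333 1;0.0188 0.0323 0 0.0333 1;0.0188 0.0323 0 0.0333 1;0.0188 0.0323 0 0.0333 1;0.0188 0.0323 0 0.0333 1;0.0188 0.0323 0 0.0333 1;0.0188 0.0323 0 0.0333 1;0.0188 0.0323 0 0.0333 1;0 0 -0.035 0 1;0 0 -0.035 0 1;0 0 -0.01 0 1;0 0 0 0 1",
)

```text
time: 2.1
ee_pos: [599.7, 63.8, 122.2]
eef_rot: [-2.379, -2.046, 0.011]
wrist_force: [0.1, 0.6, 0.6]
finger_gap: 85.1
grip_force: 0.0
```

Run:
```python
from meas import *
s=manip.read_state(); print(s["ee_pos"],s["joint_positions"].round(2),R.from_rotvec(s["eef_rot"]).as_matrix().round(3))
a=snap("scene","s1.png"); snap("top","t1.png")
print([proj("scene",p).round() for p in [(603,66.7,58),(603,66.7,45)]])
cv2.imwrite("pics/s1c.png",cv2.resize(a[120:360,220:540],None,fx=2.4,fy=2.4))
```

```text
[599.66647512  63.79636178 122.23315178] [ 0.03  0.79 -0.38  1.7   0.4   0.74 -0.7 ] [[ 0.15   0.989 -0.007]
 [ 0.989 -0.15  -0.002]
 [-0.003 -0.007 -1.   ]]
[array([371., 267.]), array([370., 273.])]
```

View pics/s1c.png

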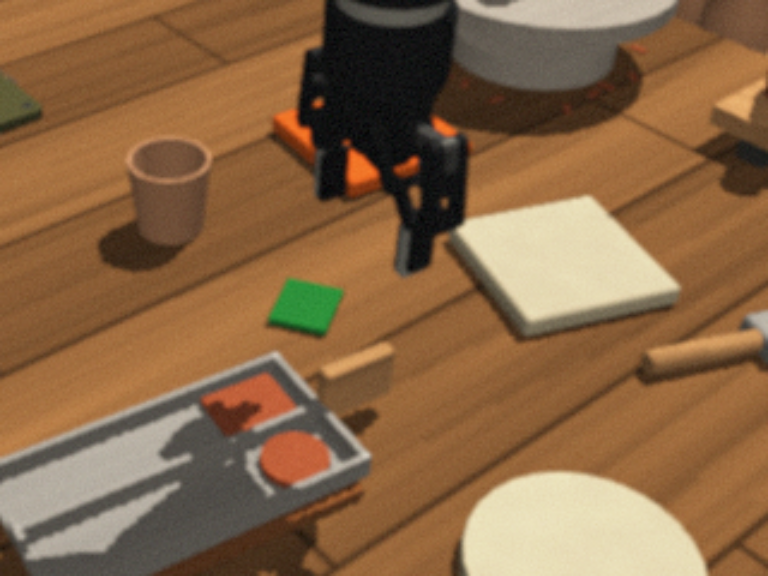

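The crop shows the open fingers above the handle, which is at crop (358,375) and matches its projected position. The handle lies between the finger planes, so I go down and grip.

Request:
drive_tool(
  plan="0.003 0.003 -0.016 0 1;0 0 -0.016 0 1;0 0 -0.016 0 1;0 0 -0.016 0 1;0 0 -0.016 0 1;0 0 -0.014 0 1;0 0 0 0 1;0 0 0 0 -1;0 0 0 0 -1;0 0 0 0 -1;0 0 0 0 -1;0 0 0 0 -1",
)

```text
time: 3.2
ee_pos: [606.2, 68.0, 32.3]
eef_rot: [2.381, 2.048, 0.002]
wrist_force: [-0.0, 0.2, 0.7]
finger_gap: 25.7
grip_force: 0.0
```

Request:
drive_tool(
  plan="0 0 0 0 -1;0 0 0 0 -1;0 0 0 0 -1;0 0 0 0 -1;0 0 0 0 -1;0 0 0 0 -1",
)

```text
time: 3.7
ee_pos: [606.3, 68.3, 32.2]
eef_rot: [2.381, 2.048, 0.003]
wrist_force: [-0.7, 0.6, 5.8]
finger_gap: 0.2
grip_force: 2.9
```

Run:
```python
from meas import *
a=snap("scene","s2.png"); t=snap("top","t2.png")
A=cv2.resize(a[160:320,290:450],None,fx=2.5,fy=2.5); B=cv2.resize(t[100:200,260:360],(400,400))
cv2.imwrite("pics/s2c.png",np.hstack([A,B]))
```

```text
(no output)
```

View pics/s2c.png

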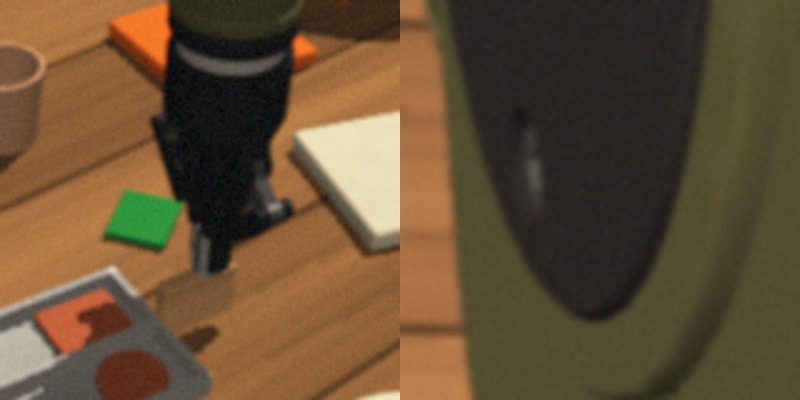

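Run:
```python
from meas import *
s=manip.read_state(); print(s["ee_pos"],R.from_rotvec(s["eef_rot"]).as_matrix()[:,1].round(3),s["wrist_force"],s["grip_force"])
for z in(32,45,58,65): print(z,proj("scene",(606.3,68.2,z)).round(1))
for n in (1,2):
    a=cv2.imread(f"pics/s{n}.png"); 
im=cv2.imread("pics/scene0.png"); h=cv2.cvtColor(im,cv2.COLOR_BGR2HSV)
# handle corners in world model at z58 & z16 projected
o=np.array([564.3,-195.4]);u=np.array([.146,.989]);v=np.array([-.989,.146])
im2=cv2.imread("pics/s2.png")
for x in(229,287):
  for y in(-7,7):
    for z in(16,58):
        p=proj("scene",[*(o+x*u+y*v),z]); print(x,y,z,p.round(1))
def up(i): return cv2.resize(i[225:325,310:410],(400,400),interpolation=cv2.INTER_CUBIC)
cv2.imwrite("pics/cmp.png",np.hstack([up(im),up(im2)]))
```

```text
[606.35934488  68.3506206   32.20878706] [ 0.989 -0.15   0.002] [-0.01001567  0.96037101  4.83996425] 2.891814485192299
32 [371.9 279.4]
45 [372.5 273.7]
58 [373. 268.]
65 [373.3 264.9]
229 -7 16 [353.9 295.2]
229 -7 58 [355.2 277. ]
229 7 16 [349.5 290.1]
229 7 58 [350.6 271.9]
287 -7 16 [382.1 283.6]
287 -7 58 [384.2 265.5]
287 7 16 [377.4 278.8]
287 7 58 [379.4 260.7]
```

View pics/cmp.png

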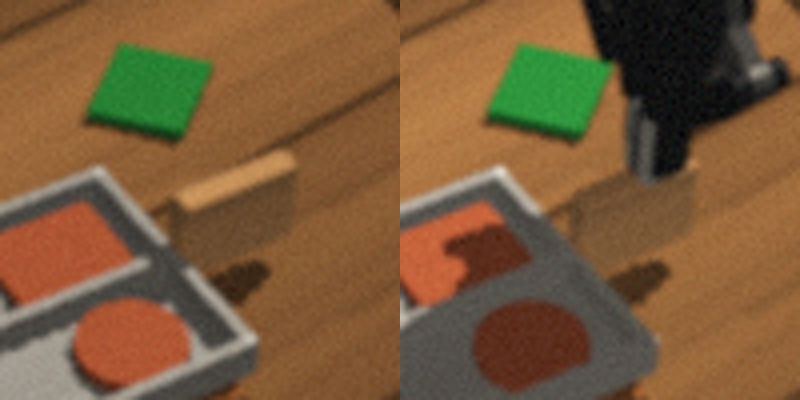

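Run:
```python
from meas import *
y=np.array([.989,-.15,0])
for dz in(0,13,26,39):
    print(dz,[proj(n,np.array([599.7,63.8,122.2+dz])+k*42.5*y).round(1) for n in("scene","top") for k in(-1,1)])
def up(i,r,c,n=100): return cv2.resize(i[r:r+n,c:c+n],(400,400),interpolation=cv2.INTER_CUBIC)
cv2.imwrite("pics/cmp2.png",np.hstack([up(cv2.imread("pics/s1.png"),150,330),up(cv2.imread("pics/t1.png"),90,260)]))
```

```text
0 [array([356.7, 223. ]), array([386.7, 252. ]), array([300. , 163.2]), array([310.1, 110.7])]
13 [array([357.2, 216.6]), array([387.5, 245.4]), array([299.4, 161. ]), array([309.8, 107.5])]
26 [array([357.6, 210.1]), array([388.3, 238.7]), array([298.9, 158.6]), array([309.4, 104.2])]
39 [array([358.1, 203.5]), array([389.1, 231.9]), array([298.3, 156.2]), array([309. , 100.7])]
```

View pics/cmp2.png

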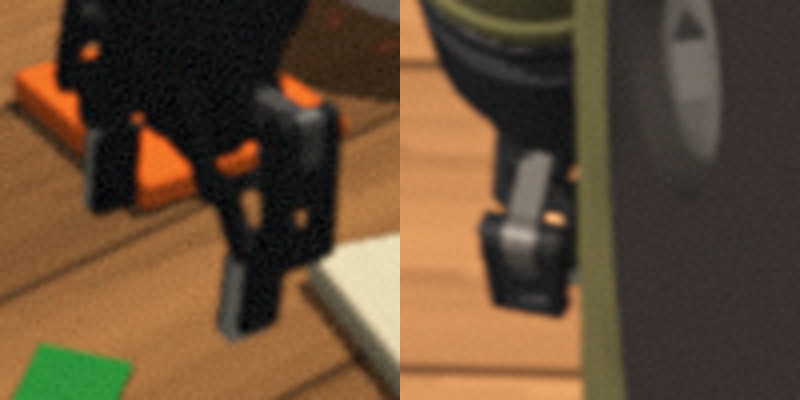

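Both the handle contact and the projection of the fingertips say the true tip is about 25 mm higher than the z reading. The shut fingers are resting on top of the handle, at z 58 for a reading of 32. I'll treat true z as reading + 25, then reopen and go lower.

Request:
drive_tool(
  plan="0 0 0.015 0 -1;0 0 0.015 0 -1;0 0 0 0 1;-0.003 -0.0015 0 0 1;0 0 0 0 1;0 0 0 0 1;0 0 0 0 1;0 0 0 0 1;0 0 0 0 1;0 0 0 0 1;0 0 0 0 1",
)

```text
time: 4.72
ee_pos: [602.6, 66.5, 61.3]
eef_rot: [-2.382, -2.048, -0.0]
wrist_force: [1.0, -0.6, -0.1]
finger_gap: 85.6
grip_force: 0.0
```

Request:
drive_tool(
  plan="0 0 -0.01 0 1;0 0 -0.01 0 1;0 0 -0.01 0 1;0 0 -0.01 0 1;0 0 -0.01 0 1;0 0 -0.008 0 1;0 0 0 0 1;0 0 0 0 1",
)

```text
time: 5.38
ee_pos: [602.1, 66.5, 2.7]
eef_rot: [-2.381, -2.048, 0.002]
wrist_force: [0.3, 0.8, -0.1]
finger_gap: 85.7
grip_force: 0.0
```

Request:
drive_tool(
  plan="0 0 0 0 -1;0 0 0 0 -1;0 0 0 0 -1;0 0 0 0 -1;0 0 0 0 -1;0 0 0 0 -1;0 0 0 0 -1;0 0 0 0 -1;0 0 0 0 -1;0 0 0 0 -1",
)

```text
time: 6.22
ee_pos: [605.3, 66.1, 4.0]
eef_rot: [2.378, 2.048, 0.006]
wrist_force: [4.0, -0.2, -0.5]
finger_gap: 13.1
grip_force: 60.1
```

Run:
```python
import numpy as np
u=np.array([.146,.989]); th=np.linspace(0,.62,25)
# grasp rel hinge: x 265,z 35.5
x=265*np.cos(th)-35*np.sin(th); z=265*np.sin(th)+35*np.cos(th)
for k in range(0,25,2): print(k,round(th[k],2),((x[k]-x[0])*u).round(1),(z[k]-z[0]).round(1))
```

```text
0 0.0 [0. 0.] 0.0
2 0.05 [-0.3 -2.1] 13.6
4 0.1 [-0.7 -5. ] 27.1
6 0.16 [-1.3 -8.5] 40.5
8 0.21 [ -1.9 -12.7] 53.6
10 0.26 [ -2.6 -17.5] 66.5
12 0.31 [ -3.4 -23.1] 79.2
14 0.36 [ -4.3 -29.2] 91.5
16 0.41 [ -5.3 -36. ] 103.5
18 0.46 [ -6.4 -43.3] 115.1
20 0.52 [ -7.6 -51.3] 126.3
22 0.57 [ -8.8 -59.8] 137.1
24 0.62 [-10.2 -68.9] 147.5
```

The handle is gripped: gap 13 mm, 60 N. I lift along the hinge arc.

Request:
drive_tool(
  plan="0 -0.001 0.0068 0 -1;-0.0002 -0.0011 0.0068 0 -1;-0.0002 -0.0014 0.0068 0 -1;-0.0002 -0.0015 0.0067 0 -1;-0.0003 -0.0017 0.0067 0 -1;-0.0003 -0.0018 0.0067 0 -1;-0.0003 -0.002 0.0066 0 -1;-0.0003 -0.0022 0.0065 0 -1;-0.0003 -0.0023 0.0065 0 -1;-0.0004 -0.0025 0.0064 0 -1;-0.0004 -0.0027 0.0064 0 -1;-0.0004 -0.0029 0.0063 0 -1",
)

```text
time: 7.22
ee_pos: [602.1, 42.1, 82.9]
eef_rot: [2.379, 2.047, 0.006]
wrist_force: [6.1, -2.6, -5.6]
finger_gap: 13.1
grip_force: 58.5
```

Request:
drive_tool(
  plan="-0.0004 -0.003 0.0062 0 -1;-0.0005 -0.0031 0.0061 0 -1;-0.0005 -0.0033 0.006 0 -1;-0.0005 -0.0035 0.006 0 -1;-0.0005 -0.0036 0.0058 0 -1;-0.0006 -0.0037 0.0058 0 -1;-0.0006 -0.0039 0.0056 0 -1;-0.0006 -0.0041 0.0056 0 -1;-0.0006 -0.0042 0.0054 0 -1;-0.0006 -0.0043 0.0054 0 -1;-0.0007 -0.0045 0.0052 0 -1;-0.0007 -0.0046 0.0052 0 -1",
)

```text
time: 8.22
ee_pos: [595.8, -4.3, 151.1]
eef_rot: [2.378, 2.045, 0.007]
wrist_force: [8.2, -4.4, -7.7]
finger_gap: 13.1
grip_force: 59.2
```

Run:
```python
from meas import *
a=snap("scene","s3.png")
s=manip.read_state(); print(s["ee_pos"],s["wrist_force"],s["grip_force"],s["finger_gap"])
h=cv2.cvtColor(a,cv2.COLOR_BGR2HSV)
m=((h[:,:,1]>140)&((h[:,:,0]<9))&(h[:,:,2]>60)).astype(np.uint8); m[:, :200]=0;m[:,400:]=0;m[:180]=0;m[400:]=0
n,l,st,c=cv2.connectedComponentsWithStats(m)
print([(st[i,4],c[i].round()) for i in range(1,n) if st[i,4]>100])
# expected tile position slid down, and start, in tilted tray at .62
o=np.array([564.3,-195.4]);u=np.array([.146,.989]);v=np.array([-.989,.146])
for th in(.5,.62):
  for x in(33,188):
    for y in(29,-29):
      r=x*np.cos(th)-8*np.sin(th); z=12+x*np.sin(th)+8*np.cos(th); print(th,x,y,proj("scene",[*(o+r*u+y*v),z]).round())
```

```text
[595.6660061   -5.20856301 152.04101289] [ 6.6684775  -3.77265628 -6.04759329] 59.66638505458832 12.976339842703414
[(np.int32(521), array([230., 317.])), (np.int32(439), array([239., 349.]))]
0.5 33 29 [232. 318.]
0.5 33 -29 [246. 343.]
0.5 188 29 [308. 254.]
0.5 188 -29 [327. 276.]
0.62 33 29 [230. 317.]
0.62 33 -29 [244. 343.]
0.62 188 29 [301. 247.]
0.62 188 -29 [319. 269.]
```

Both tiles have slid to the notched end: the rectangle is at (230,317), which matches its prediction. I lower along the same arc.

Request:
drive_tool(
  plan="0.0007 0.0046 -0.0052 0 -1;0.0007 0.0045 -0.0052 0 -1;0.0006 0.0043 -0.0054 0 -1;0.0006 0.0042 -0.0054 0 -1;0.0006 0.0041 -0.0056 0 -1;0.0006 0.0039 -0.0056 0 -1;0.0006 0.0037 -0.0058 0 -1;0.0005 0.0036 -0.0058 0 -1;0.0005 0.0035 -0.006 0 -1;0.0005 0.0033 -0.006 0 -1;0.0005 0.0031 -0.0061 0 -1;0.0004 0.003 -0.0062 0 -1",
)

```text
time: 9.27
ee_pos: [602.3, 43.7, 83.1]
eef_rot: [2.377, 2.048, 0.007]
wrist_force: [5.7, -1.2, -1.1]
finger_gap: 13.1
grip_force: 58.4
```

Request:
drive_tool(
  plan="0.0004 0.0029 -0.0063 0 -1;0.0004 0.0027 -0.0064 0 -1;0.0004 0.0025 -0.0064 0 -1;0.0003 0.0023 -0.0065 0 -1;0.0003 0.0022 -0.0065 0 -1;0.0003 0.002 -0.0066 0 -1;0.0003 0.0018 -0.0067 0 -1;0.0003 0.0017 -0.0067 0 -1;0.0002 0.0015 -0.0067 0 -1;0.0002 0.0014 -0.0068 0 -1;0.0002 0.0011 -0.0068 0 -1;0 0.001 -0.0066 0 -1",
)

```text
time: 10.27
ee_pos: [605.7, 67.7, 5.3]
eef_rot: [2.377, 2.049, 0.008]
wrist_force: [-7.6, -3.4, 55.1]
finger_gap: 13.0
grip_force: 68.3
```

Request:
drive_tool(
  plan="0 0 -0.0005 0 -1;0 0 0 0 -1;0 0 0 0 -1;0 0 0 0 -1",
)

```text
time: 10.6
ee_pos: [605.6, 67.8, 5.3]
eef_rot: [2.377, 2.049, 0.009]
wrist_force: [2.4, 0.1, 11.1]
finger_gap: 12.9
grip_force: 62.6
```

The tray is flat again. I release, retreat upward and turn by -90° over the notched end.

Request:
drive_tool(
  plan="0 0 0 0 1;0 0 0 0 1;0 0 0 0 1;0 0 0 0 1;0 0 0 0 1;0 0 0 0 1;0 0 0 0 1;0 0 0.03 0 1;0 0 0.035 0 1;0 0 0.035 0 1;0 0 0.03 0 1;0 0 0 0 1",
)

```text
time: 11.6
ee_pos: [606.7, 67.8, 139.3]
eef_rot: [2.378, 2.044, 0.016]
wrist_force: [0.5, 0.9, -0.1]
finger_gap: 85.4
grip_force: 0.0
```

Request:
drive_tool(
  plan="-0.0045 -0.016 0 -0.071 1;-0.0045 -0.016 0 -0.071 1;-0.0045 -0.016 0 -0.071 1;-0.0045 -0.016 0 -0.071 1;-0.0045 -0.016 0 -0.071 1;-0.0045 -0.016 0 -0.071 1;-0.0045 -0.016 0 -0.071 1;-0.0045 -0.016 0 -0.071 0.55;-0.0045 -0.016 0 -0.071 0.55;-0.0045 -0.016 0 -0.071 0.55;-0.0045 -0.016 0 -0.071 0.55;-0.0045 -0.016 0 -0.071 0.55",
)

```text
time: 12.6
ee_pos: [548.0, -126.2, 132.7]
eef_rot: [3.139, 0.121, -0.001]
wrist_force: [-0.1, -0.5, -0.6]
finger_gap: 66.1
grip_force: 0.0
```

Run:
```python
from meas import *
a=snap("scene","s4.png"); t=snap("top","t4.png")
s=manip.read_state(); print(s["ee_pos"],s["joint_positions"].round(2),R.from_rotvec(s["eef_rot"]).as_matrix()[:,1:].round(3),s["wrist_force"],s["finger_gap"])
for n,im in(("scene",a),("top",t)):
    h=cv2.cvtColor(im,cv2.COLOR_BGR2HSV)
    m=((h[:,:,1]>140)&((h[:,:,0]<9))&(h[:,:,2]>60)).astype(np.uint8)
    c,l,st,ce=cv2.connectedComponentsWithStats(m)
    p=proj(n,(540.4,-158.5,23)); print(n,p.round(1))
    for i in range(1,c):
        if st[i,4]>80 and np.hypot(*(ce[i]-p))<60: print(st[i],ce[i].round(1),rect((l==i).astype(np.uint8),n,23)[0])
def up(i,r,c,n=100): return cv2.resize(i[r:r+n,c:c+n],(400,400),interpolation=cv2.INTER_CUBIC)
cv2.imwrite("pics/cmp4.png",np.hstack([up(a,225,180,150),up(t,130,390)]))
```

```text
[ 547.03910095 -129.39720454  132.7557777 ] [ 0.17  0.7  -0.04  1.83  0.05  0.61 -1.4 ] [[ 0.076 -0.002]
 [-0.997 -0.003]
 [ 0.003 -1.   ]] [-0.34096053 -0.84236218 -0.45911187] 66.34785496850601
scene [237.1 321. ]
[217 308  41  29 413] [237.  322.5] ((542.8203735351562, -159.74395751953125), (54.75770568847656, 42.89754104614258), 81.46900177001953)
[230 339  32  26 331] [245.1 351.4] ((598.4213256835938, -180.2913360595703), (47.00836181640625, 42.226341247558594), 82.36227416992188)
top [433.2 191.1]
[417 174  34  31 819] [433.6 188.8] ((544.6921997070312, -159.4563446044922), (54.48963928222656, 47.601078033447266), 82.56562805175781)
```

View pics/cmp4.png

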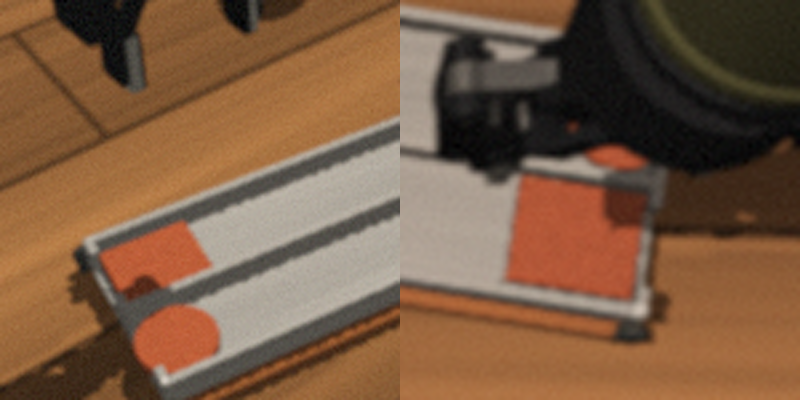

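The crop shows the rectangle in its corner at the notches, left crop (155,258), right crop (578,238). It measures about (543.5,-159), close to the predicted (540.4,-158.5), and no finger is over the middle wall yet. I align and go partway down.

Request:
drive_tool(
  plan="-0.002 -0.015 0 -0.071 0.55;-0.002 -0.015 0 -0.071 0.55;0 0 -0.02 0 0.55;0 0 -0.02 0 0.55;0 0 -0.02 0 0.55;0 0 -0.02 0 0.55;0 0 -0.012 0 0.55;0 0 0 0 0.55;0 0 0 0 0.55;0 0 0 0 0.55",
)

```text
time: 13.53
ee_pos: [545.4, -155.4, 41.9]
eef_rot: [3.134, -0.22, 0.002]
wrist_force: [0.4, 0.4, 0.1]
finger_gap: 66.0
grip_force: 0.0
```

Run:
```python
from meas import *
a=snap("scene","s5.png"); t=snap("top","t5.png")
s=manip.read_state(); print(s["ee_pos"],R.from_rotvec(s["eef_rot"]).as_matrix()[:,1].round(3),s["wrist_force"],s["finger_gap"])
def up(i,r,c,n=100): return cv2.resize(i[r:r+n,c:c+n],(400,400),interpolation=cv2.INTER_CUBIC)
cv2.imwrite("pics/cmp5.png",np.hstack([up(a,250,180,130),up(t,130,390)]))
e=s["ee_pos"]; y=R.from_rotvec(s["eef_rot"]).as_matrix()[:,1]
for dz in(25,32): print([proj("scene",e+[0,0,dz]+k*33*y).round(1) for k in(-1,1)])
```

```text
[ 545.52347866 -155.68843261   42.26716774] [-0.14 -0.99  0.  ] [0.62114641 0.65032777 0.57301053] 66.34317140479955
[array([257.6, 294.7]), array([217.1, 310.2])]
[array([257.2, 291.5]), array([216.5, 306.9])]
```

View pics/cmp5.png

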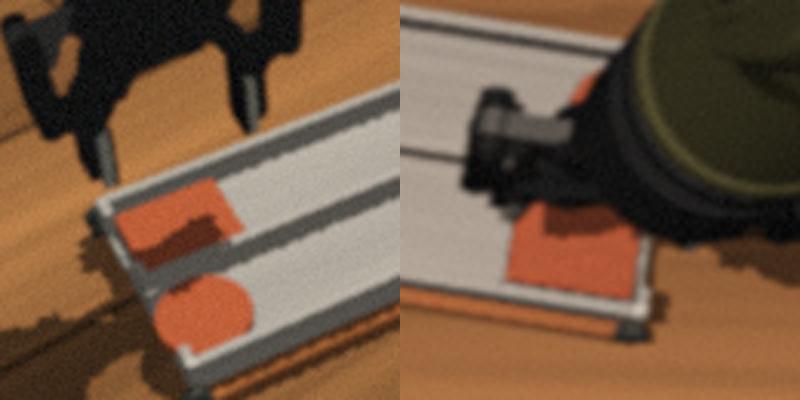

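The crop shows both fingertips in line with the lane, the left one at (215,310) just beyond the notch and the right one at (262,293). I shift (-3,-3), go down, then creep until I feel the floor.

Request:
drive_tool(
  plan="-0.003 -0.003 0 0 0.55;0 0 -0.009 0 0.55;0 0 -0.009 0 0.55;0 0 -0.009 0 0.55;0 0 -0.009 0 0.55;0 0 -0.009 0 0.55;0 0 0 0 0.55;0 0 0 0 0.55",
)

```text
time: 14.3
ee_pos: [540.9, -158.3, -4.8]
eef_rot: [-3.134, 0.221, 0.003]
wrist_force: [0.5, -0.2, -0.3]
finger_gap: 66.2
grip_force: 0.0
```

Request:
drive_tool(
  plan="0 0 -0.002 0 0.55;0 0 -0.002 0 0.55;0 0 0 0 0.55",
)

```text
time: 14.55
ee_pos: [541.7, -158.6, -7.9]
eef_rot: [3.134, -0.221, 0.0]
wrist_force: [-0.7, -0.4, 0.3]
finger_gap: 66.0
grip_force: 0.0
```

Request:
drive_tool(
  plan="0 0 -0.002 0 0.55;0 0 -0.002 0 0.55;0 0 0 0 0.55",
)

```text
time: 14.8
ee_pos: [541.4, -158.5, -12.1]
eef_rot: [3.134, -0.221, -0.0]
wrist_force: [-0.3, 0.4, -0.5]
finger_gap: 66.2
grip_force: 0.0
```

Request:
drive_tool(
  plan="0 0 -0.0015 0 0.55;0 0 0 0 0.55",
)

```text
time: 14.97
ee_pos: [541.5, -158.5, -13.6]
eef_rot: [3.134, -0.221, -0.0]
wrist_force: [0.4, 0.6, 0.0]
finger_gap: 66.2
grip_force: 0.0
```

Request:
drive_tool(
  plan="0 0 -0.0015 0 0.55;0 0 0 0 0.55",
)

```text
time: 15.13
ee_pos: [541.5, -158.5, -15.1]
eef_rot: [3.134, -0.221, -0.0]
wrist_force: [-0.6, 0.2, 0.2]
finger_gap: 66.0
grip_force: 0.0
```

Request:
drive_tool(
  plan="0 0 -0.0015 0 0.55;0 0 0 0 0.55",
)

```text
time: 15.3
ee_pos: [541.7, -158.6, -16.4]
eef_rot: [3.134, -0.221, 0.0]
wrist_force: [-0.5, -0.5, 0.1]
finger_gap: 66.2
grip_force: 0.0
```

Request:
drive_tool(
  plan="0 0 -0.001 0 0.55;0 0 0 0 0.55",
)

```text
time: 15.47
ee_pos: [541.7, -158.6, -16.5]
eef_rot: [3.134, -0.221, 0.001]
wrist_force: [-1.6, -0.0, 9.3]
finger_gap: 66.0
grip_force: 4.1
```

The floor is felt at a reading of -16.5. I back off 3 mm to allow for the forward swing of the pads, then close.

Request:
drive_tool(
  plan="0 0 0.004 0 0.55;0 0 0 0 0.55;0 0 0 0 -1;0 0 0 0 -1;0 0 0 0 -1;0 0 0 0 -1;0 0 0 0 -1;0 0 0 0 -1;0 0 0 0 -1",
)

```text
time: 16.22
ee_pos: [541.8, -158.6, -12.8]
eef_rot: [3.134, -0.221, 0.001]
wrist_force: [-1.6, 0.3, 7.4]
finger_gap: 53.8
grip_force: 62.2
```

Gripped: gap 53.8 mm, 62 N. I lift.

Request:
drive_tool(
  plan="0 0 0.004 0 -1;0 0 0.006 0 -1;0 0 0.01 0 -1;0 0 0.015 0 -1;0 0 0.02 0 -1;0 0 0.02 0 -1;0 0 0.02 0 -1;0 0 0.015 0 -1;0 0 0.01 0 -1;0 0 0 0 -1;0 0 0 0 -1",
)

```text
time: 17.13
ee_pos: [541.7, -158.5, 107.0]
eef_rot: [3.134, -0.221, 0.001]
wrist_force: [-0.7, -0.5, 0.3]
finger_gap: 53.7
grip_force: 63.2
```

Run:
```python
from meas import *
a=snap("scene","s6.png"); t=snap("top","t6.png")
s=manip.read_state(); e=s["ee_pos"]; print(e,s["joint_positions"].round(2),s["wrist_force"],s["finger_gap"],s["grip_force"])
h=cv2.cvtColor(a,cv2.COLOR_BGR2HSV)
m=((h[:,:,1]>140)&((h[:,:,0]<9))&(h[:,:,2]>50)).astype(np.uint8); m[:200]=0;m[400:]=0;m[:,:150]=0;m[:,350:]=0
c,l,st,ce=cv2.connectedComponentsWithStats(m); print([(st[i],ce[i].round()) for i in range(1,c) if st[i,4]>80])
for dz in (20,28,32,36,40): print(dz,proj("scene",e+[0,0,dz]).round(1))
```

```text
[ 540.81326632 -158.30959037  105.79179514] [ 0.2   0.75  0.01  1.85 -0.01  0.55 -1.5 ] [-0.57565726  0.23580607 -0.50349747] 54.068494118502144 63.197758197784424
[(array([212, 253,  43,  32, 625], dtype=int32), array([232., 268.])), (array([230, 340,  32,  25, 365], dtype=int32), array([245., 351.]))]
20 [230.6 272.9]
28 [230.  268.7]
32 [229.7 266.7]
36 [229.4 264.6]
40 [229.1 262.5]
```

The tile is in the hand, at (232,268) as projected. Its underside is about 29 mm above the z reading, so on the bat top (z 18) the reading should be about -11. I move over the bat at (577,314), turning +78° to align with it.

Request:
drive_tool(
  plan="0.0025 0.015 0 0.0622 -1;0.0025 0.025 0 0.0622 -1;0.0025 0.0338 0 0.0622 -1;0.0025 0.0338 0 0.0622 -1;0.0025 0.0338 0 0.0622 -1;0.0025 0.0338 0 0.0622 -1;0.0025 0.0338 0 0.0622 -1;0.0025 0.0338 0 0.0622 -1;0.0025 0.0338 0 0.0622 -1;0.0025 0.0338 0 0.0622 -1;0.0025 0.0338 0 0.0622 -1;0.0025 0.0338 0 0.0622 -1",
)

```text
time: 18.23
ee_pos: [570.6, 220.7, 105.2]
eef_rot: [-2.729, -1.556, 0.004]
wrist_force: [0.6, -0.0, -1.2]
finger_gap: 53.9
grip_force: 63.2
```

Request:
drive_tool(
  plan="0.0025 0.0338 0 0.0622 -1;0.0025 0.0338 0 0.0622 -1;0 0.015 0 0 -1;0 0.008 0 0 -1;0 0 0 0 -1;0 0 0 0 -1;0 0 0 0 -1",
)

```text
time: 18.82
ee_pos: [577.0, 306.6, 106.1]
eef_rot: [2.57, 1.803, -0.004]
wrist_force: [0.4, 0.4, -0.4]
finger_gap: 53.9
grip_force: 63.2
```

Run:
```python
from meas import *
a=snap("scene","s7.png")
s=manip.read_state(); e=s["ee_pos"]; print(e,s["joint_positions"].round(2),R.from_rotvec(s["eef_rot"]).as_matrix()[:,1:].round(3),s["finger_gap"])
h=cv2.cvtColor(a,cv2.COLOR_BGR2HSV)
m=((h[:,:,1]>130)&((h[:,:,0]<9))&(h[:,:,2]>50)).astype(np.uint8); m[:100]=0;m[300:]=0;m[:,:380]=0;m[:,520:]=0
c,l,st,ce=cv2.connectedComponentsWithStats(m); print([(st[i],ce[i].round()) for i in range(1,c) if st[i,4]>80], proj("scene",e+[0,0,34]).round())
```

```text
[577.16222467 306.77833184 106.28514341] [-0.41  0.85 -0.28  1.55  0.3   0.78 -1.16] [[ 0.94  -0.   ]
 [-0.34  -0.003]
 [ 0.001 -1.   ]] 53.67509136669857
[(array([433, 100,  21,  12, 137], dtype=int32), array([444., 105.])), (array([445, 162,  23,  21, 186], dtype=int32), array([457., 172.]))] [461. 173.]
```

Request:
drive_tool(
  plan="0 0.0077 0 0 -1;0 0 -0.018 0 -1;0 0 -0.018 0 -1;0 0 -0.018 0 -1;0 0 -0.018 0 -1;0 0 -0.016 0 -1;0 0 -0.012 0 -1;0 0 -0.008 0 -1;0 0 -0.003 0 -1;0 0 0 0 -1;0 0 0 0 -1",
)

```text
time: 19.78
ee_pos: [577.1, 318.1, -3.7]
eef_rot: [2.569, 1.808, 0.002]
wrist_force: [0.2, -0.2, 0.3]
finger_gap: 54.0
grip_force: 63.2
```

Request:
drive_tool(
  plan="0 0 -0.0015 0 -1;0 0 -0.0015 0 -1;0 0 0 0 -1",
)

```text
time: 20.03
ee_pos: [576.8, 317.8, -7.0]
eef_rot: [2.569, 1.809, 0.001]
wrist_force: [-0.5, -1.0, -2.0]
finger_gap: 54.0
grip_force: 63.2
```

Request:
drive_tool(
  plan="0 -0.0034 0 0 -1;0 0 -0.001 0 -1;0 0 -0.001 0 -1;0 0 0 0 -1",
)

```text
time: 20.37
ee_pos: [576.5, 314.1, -9.6]
eef_rot: [2.569, 1.808, -0.0]
wrist_force: [-0.1, -0.8, -0.9]
finger_gap: 53.4
grip_force: 63.2
```

Request:
drive_tool(
  plan="0 0 -0.001 0 -1;0 0 0 0 -1",
)

```text
time: 20.53
ee_pos: [576.4, 314.4, -10.6]
eef_rot: [-2.569, -1.809, 0.0]
wrist_force: [0.6, -0.6, -0.9]
finger_gap: 54.0
grip_force: 63.2
```

Request:
drive_tool(
  plan="0 0 -0.001 0 -1;0 0 0 0 -1",
)

```text
time: 20.7
ee_pos: [576.5, 314.4, -10.7]
eef_rot: [2.569, 1.809, 0.0]
wrist_force: [-2.1, -1.0, 4.6]
finger_gap: 53.9
grip_force: 63.7
```

Contact comes at -10.7, as predicted. I open and retreat.

Request:
drive_tool(
  plan="0 0 0 0 0.4;0 0 0 0 0.5;0 0 0 0 0.7;0 0 0 0 0.9;0 0 0 0 0.9;0 0 0 0 0.9;0 0 0.01 0 0.9;0 0 0.02 0 0.9;0 0 0.03 0 0.9;0 0 0.035 0 0.9;0 0 0.035 0 0.9;0 0 0.03 0 0.9",
)

```text
time: 21.7
ee_pos: [576.9, 314.7, 151.9]
eef_rot: [-2.569, -1.809, -0.003]
wrist_force: [0.4, 0.9, 0.2]
finger_gap: 81.1
grip_force: 0.0
```

Request:
drive_tool(
  plan="-0.015 -0.03 0 0 0.9;-0.015 -0.035 0 0 0.9;-0.015 -0.035 0 0 0.9;-0.015 -0.035 0 0 0.9;-0.01 -0.035 0 0 0.9;-0.01 -0.035 0 0 0.9;0 -0.035 0 0 0.9;0 -0.03 0 0 0.9;0 0 0 0 0.9;0 0 0 0 0.9",
)

```text
time: 22.53
ee_pos: [496.8, 41.9, 149.3]
eef_rot: [2.572, 1.802, 0.0]
wrist_force: [0.5, 1.5, -0.3]
finger_gap: 81.0
grip_force: 0.0
```

Run:
```python
from meas import *
a=snap("scene","s8.png"); t=snap("top","t8.png"); s=manip.read_state(); print(s["time"],s["ee_pos"])
for n,im in(("scene",a),("top",t)):
    h=cv2.cvtColor(im,cv2.COLOR_BGR2HSV)
    m=((h[:,:,1]>140)&((h[:,:,0]<9))&(h[:,:,2]>60)).astype(np.uint8)
    c,l,st,ce=cv2.connectedComponentsWithStats(m); p=proj(n,(577,314,25))
    for i in range(1,c):
        if st[i,4]>80 and np.hypot(*(ce[i]-p))<40: print(n,rect((l==i).astype(np.uint8),n,25)[0])
def up(i,r,c,n): return cv2.resize(i[r:r+n,c:c+n],(400,400),interpolation=cv2.INTER_CUBIC)
cv2.imwrite("pics/fin.png",np.hstack([up(a,170,200,320),up(t,60,100,380)]))
```

```text
22.6333 [497.03598768  45.48851555 149.239078  ]
scene ((579.69140625, 315.9989013671875), (46.44633102416992, 55.078636169433594), 70.32194519042969)
top ((575.5943603515625, 316.4988098144531), (46.175472259521484, 52.61686706542969), 70.53685760498047)
```

View pics/fin.png

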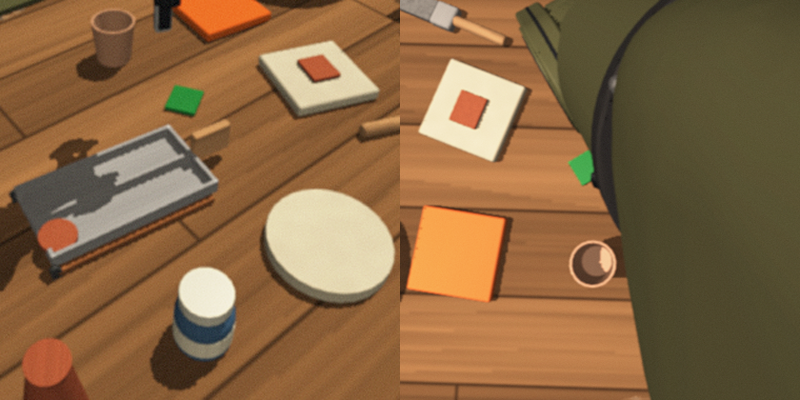

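The picture shows the tile flat in the middle of the white square bat, left crop (318,68), right crop (468,109). It is within about 3 mm of the bat's centre. The tray is flat and the robot is clear of everything, so I hand in.

```bash
python3 -c "
from bench import manip
print(manip.job_done())"
```

```text
the job is handed in; nothing more can be done
None
```

Job handed in at about 22.6 s: the tray was tipped and lowered flat, and the rectangular tile was picked through the notch and laid flat within about 3 mm of the square plaster bat's centre; my first handle grip closed on top of the handle because true tip z is about 25 mm above the reading, which I corrected for.

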